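# Close a denture flask evenly with its four nuts

### The arm

A 6-joint arm with a two-finger parallel gripper is mounted at the origin on a cart in front of the work surface, level with it; the furniture and walls round the work are solid. World frame = base frame: x ahead of the robot, y to its left, z up, the work surface at z = 0. Lengths are in mm, angles in rad, forces in N, time in s.
With the tool pointing down it reaches from about 350 to 875 mm from the base axis. Payload 4.2 kg.
Tool frame: the origin (TCP) lies between the finger pads; the fingertips stand 25 mm ahead of it and the grasp point (between the pads) lies 6 mm ahead of it; z points along the fingers, y is the line along which they close (so a half turn about z gives the same grasp; the last joint's range is limited). The gripper opens to 85 mm and grips with 20 to 120 N. Pads are 22 mm wide; open, the fingers measure 114 mm over their backs; the gripper's body (76 mm by 85 mm) begins 54 mm behind the grasp point. The pads swing forward as they close: fully open they stand 13 mm farther back than shut.
Start: joints at [-1.085, 0.385, 0.008, 0, -1.194, -0.259], TCP at [140.556, -608.969, 256.312] pointing down, gripper open.
Joint ranges: [-3.14, 3.14], [-1.21, 2.06], [-1.07, 1.41], [-3.16, 2.05], [-2.99, -0.16], [-3.1, 3.1]. Speed limits (rad/s): [2.79, 2.79, 3.14, 3.14, 3.14, 3.14].

### API

Orientations are given as a unit quaternion [x, y, z, w].
In Python, from bench import read_state, get_image, job_done gives the robot as it stands.
- The arm moves only by the tool play_rows, never from a script. Its argument "series" is a list of rows, each a list of 6 numbers: the shift along the world's x, y, z in mm, then the turn, a rotation vector about the world's x, y, z in units of 6 degrees (1.0 is 6 degrees). A call has 1 to 20 rows; each row shifts and turns the commanded pose from where the row before left it; what a row does not reach is not made up. A row lasts 1/12 s, in which the tool goes at most 41.7 mm and 7.16 degrees, less where a joint would pass 70% of its speed; a pose out of reach is approached as far as the arm can. A call is refused whole if a number of a shift passes 41.7 or a number of a turn 1, either way. A call with a gripper value outside its range is refused whole. "gripper" is the opening, from 0 (shut) to 1 (fully open), set as the call begins (left out, the last holds). The fingers move at their own pace and stop on an object; the grip force is fixed at half the most. Time passes only in rows, so rows that do not move let the fingers close. It gives the time, the measured TCP pose, the force, the opening and the grip force at its end, in the units of the state.
- read_state(): the state, without advancing time (a new reading comes with each control period).
- get_image(name): name is "side" or "top"; returns a dict with "image" (400x640x3 uint8, red, green, blue), "fx", "fy", "cx", "cy" (pixels), "dist_coeffs" ([k1, k2, p1, p2, k3] as OpenCV has them; the pictures are not rectified), "eye" and "rotation" of the camera in the world. Camera axes: x right, y down, z forward; pixel columns grow to the right and rows downward; lengths in mm; the calibration is good to about 2 mm. A picture is of the moment at which its call begins. There is no depth.
- job_done(): hands the job in; it is judged then, once.
The state is a dict: "clock": time; "joints": joint angles; "joint_vel": joint speeds; "joint_efforts": joint torques, N m; "position": TCP position; "ee_rot": TCP orientation; "contact_force": force on the tool from outside, world axes, zero at the start; "wrist_torque": the same for the moment, N m; "gripper_width": finger opening in mm; "grasp_force": force on a finger pad.
Only numpy, scipy, OpenCV 4.12 (cv2) and the standard library are available. Lean on these libraries where they do the work, as an engineer would, in place of code of your own. Each camera call takes 0.05 s, during which the arm holds its last target. There are 200 camera calls.

### The job

Close the denture flask: turn its four bar nuts clockwise, a little under half a turn each, until each is snug on its seat, one nut at a time and in cross order: finish one nut, then the one diagonally opposite, and only then turn the other two. Feel for the seat and stop at once when the nut gets firm, for overtightening cracks the cast inside. Leave the things standing around the flask where they are.

Things in the scene. Friction and masses are not known exactly. Their poses are not given: they have to be found in the camera images.
- flask: Round metal denture flask, 106 to 114 mm across, on a 130 mm square dark foot plate fixed to the work surface. Origin: centre of the foot plate's underside, z up. Rim of the lower half 40 mm above the origin. Four upright studs, 7.4 mm thick, stand at x = +-42, y = +-42 mm in its frame. Flask, lid and nuts together stand 82 mm high.
- lid: The flask's upper half: a plain metal plate 108 x 108 x 12 mm with rounded corners and a 40 mm round boss 3 mm high in the middle, held down by the four nuts. Origin: centre of its underside, z up; about 1.3 to 1.8 mm above the 40 mm rim at first, on the rim when it is home. Four spring pins under it push it up lightly, so it follows the nuts down; the studs keep it in place.
- nut_1_bar (a point): Centre of the grip bar of nut 1, at the left far (+x, +y) corner in the flask's frame. Bar of steel, 38 mm long along this point's x axis, 9 mm thick along y, 18 mm high; this point is 9 mm under its top, on the stud's axis, z up. All four nuts are alike; the notes at nuts 2, 3 and 4 hold for each. 1 and 3 lie diagonally across from each other, and so do 2 and 4.
- nut_2_bar (a point): Centre of the grip bar of nut 2, at the left near (-x, +y) corner in the flask's frame. Each nut turns about z on its fixed stud: clockwise seen from above tightens, 4 mm down a turn. It starts 1.3 to 1.8 mm (2.14 to 2.79 rad) above its seat; seated, this point is 71 mm above the flask's origin.
- nut_3_bar (a point): Centre of the grip bar of nut 3, at the right near (-x, -y) corner in the flask's frame. Running a nut down takes about 0.03 Nm. From the seat on the torque rises, as felt through a gripper, by about 0.8 Nm a radian: 0.1 to 0.2 Nm is snug, 0.2 mm past the seat (nut turned on 0.3 rad, above about 0.3 Nm) is overtightened.
- nut_4_bar (a point): Centre of the grip bar of nut 4, at the right far (+x, -y) corner in the flask's frame. Let go, a nut stays snug on its seat, or stays where it was left above it; it may be let go and gripped again. Opened to 45 mm, the fingers clear the bar and the neighbours at any angle.
- molar: White plaster molar tooth model on a square foot, 24 x 24 x 48 mm; a bystander standing loose near the flask. Origin: centre of its underside.
- incisor: White plaster incisor tooth model on a square foot, 24 x 24 x 52 mm; a bystander standing loose near the flask. Origin: centre of its underside.
- wax_block: White wax carving block, 22 x 46 x 22 mm; a bystander standing loose near the flask. Origin: centre of its underside.
- eraser: Eraser in a dark sleeve, 19 x 42 x 12 mm; a bystander standing loose near the flask. Origin: centre of its underside.
Not all that is in view belongs to the job. Several things have the shape of the lid; the one meant has the colours described above.

How it is judged (in metres and radians):
On the way, in this order (a step that is already met when the one before it is completed fails the run):
1. two diagonally opposite nuts are home on their seats while the other two are still more than 0.9 mm (about 0.22 turn) above theirs (((z of each of nut_1_bar, nut_3_bar in the frame of flask below 0.0711 m and z of each of nut_2_bar, nut_4_bar in the frame of flask above 0.0719 m) or (z of each of nut_2_bar, nut_4_bar in the frame of flask below 0.0711 m and z of each of nut_1_bar, nut_3_bar in the frame of flask above 0.0719 m))), for 0.2 s.
2. all four nuts are home (z of each of nut_1_bar, nut_2_bar, nut_3_bar, nut_4_bar in the frame of flask below 0.0711 m), for 0.2 s.
At the end, for the whole second after the job is handed in: all four nuts are home (each bar's centre no more than 71.1 mm above the flask's origin, that is within 0.1 mm or 0.15 rad of its seat), none was overtightened, and the lid lies flat on the rim (tilt under 0.008 rad, height under 40.5 mm) (all of step 2 and angle between lid's own z axis and vertical below 0.008 rad and z of lid in the frame of flask below 0.0405 m); the robot touches nothing.
It fails at once if a nut overtightened (driven more than 0.2 mm past its seat) (z of any of nut_1_bar, nut_2_bar, nut_3_bar, nut_4_bar in the frame of flask below 0.0708 m).
It fails at once if a tooth model, the wax block or the eraser pushed away by more than 15 mm (distance of any of molar, incisor, wax_block, eraser from where it was at the start of the episode above 0.015 m).
It also fails if it takes over 72 s, if anything falls off the work surface, if the arm or the gripper's body presses on something with over 40 N, if the wrist force passes 120 N, or if a joint passes its speed limit or range.

## Working session

There is one attempt and no reset: what is moved stays moved. The work goes in short steps, Python scripts to look and compute and a tool call to move; the robot and the scene stay as the last step left them, time stands still between calls to the robot, and variables do not carry over. Pictures are saved under pics/ and viewed, at most 10 in all, crops included, and the job is handed in when it is done.

Besides the shell and the picture viewer there is one more tool, called after "Request:" as name(argument=value, ...) on one line, values as JSON. play_rows: Moves the arm, as the interface text tells. Its arguments: {"type":"object","properties":{"series":{"type":"array","items":{"type":"array","items":{"type":"number"}}},"gripper":{"type":"number"}},"required":["series"]}

```bash
mkdir -p pics; ls
python3 - <<'E'
from bench import *
import cv2,numpy as np
s=read_state(); print({k:np.round(v,3).tolist() for k,v in s.items()})
for n in("top","side"):
    d=get_image(n); cv2.imwrite(f"pics/{n}0.png",d["image"][...,::-1])
    print(n,{k:np.round(v,3).tolist() for k,v in d.items() if k!="image"})
E
```

```text
pics
{'clock': 0.0, 'joints': [-1.085, 0.386, 0.007, -0.0, -1.194, -0.259], 'joint_vel': [-0.002, -0.001, 0.0, -0.001, 0.0, -0.001], 'joint_efforts': [0.001, -39.229, 18.84, 4.186, -0.005, -0.0], 'position': [140.42, -608.463, 255.215], 'ee_rot': [-0.113, 0.994, 0.001, -0.0], 'contact_force': [-0.452, -0.637, 0.183], 'wrist_torque': [-0.019, -0.003, 0.003], 'grasp_force': 0.0, 'gripper_width': 85.364}
top {'fx': 386.806, 'fy': 386.806, 'cx': 328.578, 'cy': 195.789, 'dist_coeffs': [-0.092, 0.0, 0.0, 0.0, 0.0], 'eye': [466.76, -143.005, 902.136], 'rotation': [0.71, -0.703, 0.035, -0.029]}
side {'fx': 435.98, 'fy': 435.98, 'cx': 316.907, 'cy': 200.597, 'dist_coeffs': [-0.086, 0.0, 0.0, 0.0, 0.0], 'eye': [406.806, -884.364, 481.043], 'rotation': [0.86, -0.088, 0.055, -0.499]}
```

View pics/top0.png

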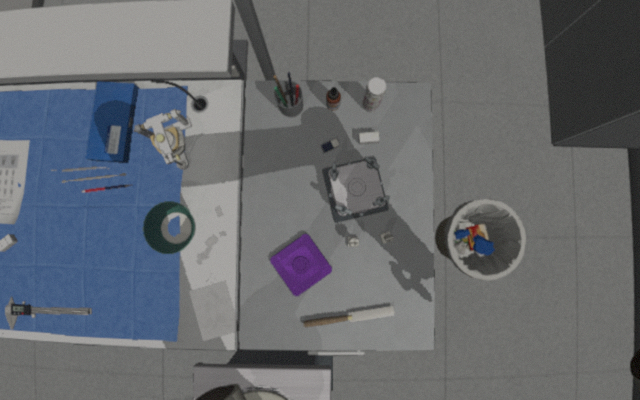

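View pics/side0.png

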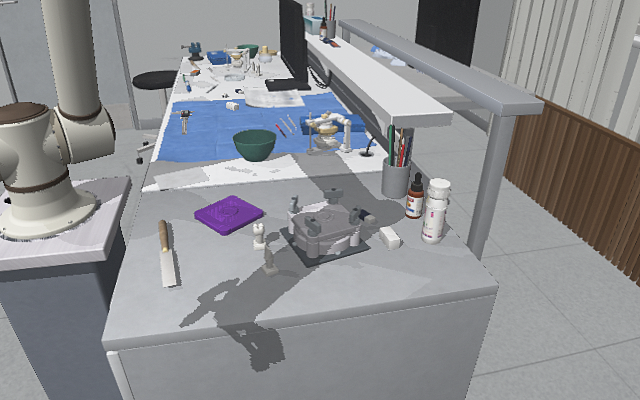

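Run:
```python
import cv2
t=cv2.imread("pics/top0.png")[115:255,280:420]; s=cv2.imread("pics/side0.png")[175:285,240:410]
cv2.imwrite("pics/tc.png",cv2.convertScaleAbs(cv2.resize(t,(600,600),interpolation=cv2.INTER_CUBIC),alpha=1.5))
cv2.imwrite("pics/sc.png",cv2.convertScaleAbs(cv2.resize(s,(800,518),interpolation=cv2.INTER_CUBIC),alpha=1.2))
```

```text
(no output)
```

View pics/tc.png

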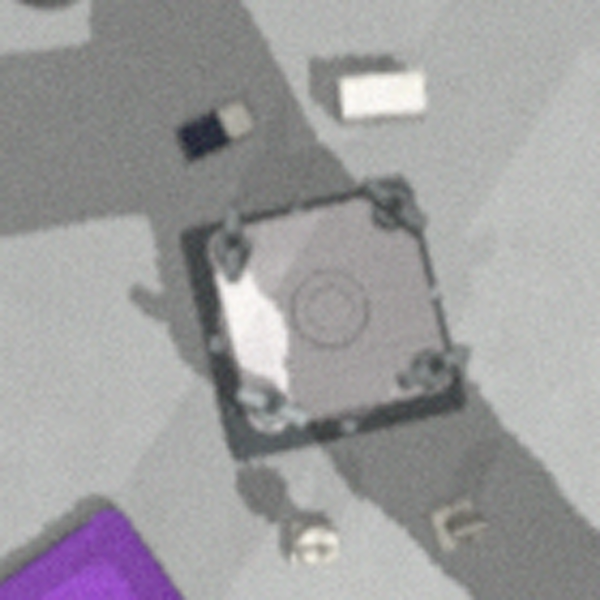

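View pics/sc.png

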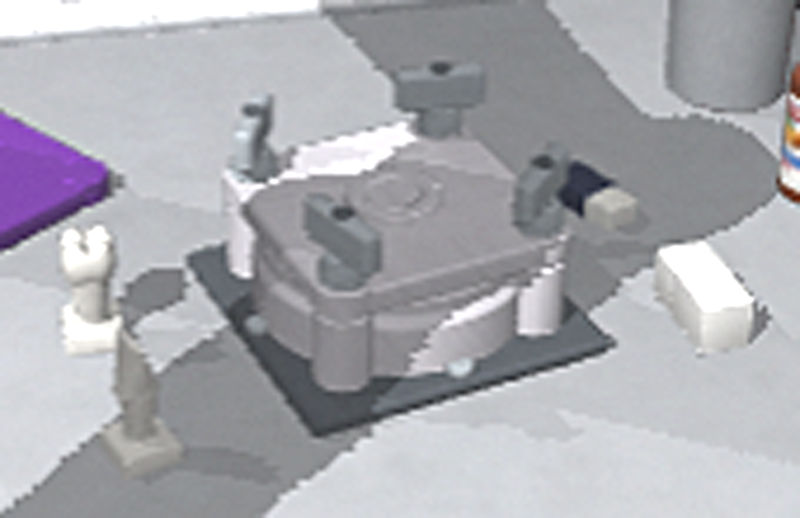

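```bash
cat > h.py <<'E'
import cv2,numpy as np
from scipy.spatial.transform import Rotation as R
def ray(d,px):
    K=np.array([[d["fx"],0,d["cx"]],[0,d["fy"],d["cy"]],[0,0,1]])
    u=cv2.undistortPoints(np.array(px,float).reshape(-1,1,2),K,np.array(d["dist_coeffs"]))[:,0]
    return np.c_[u,np.ones(len(u))]@R.from_quat(d["rotation"]).as_matrix().T
def plane(d,px,z):
    r=ray(d,px);e=np.array(d["eye"]);return (e+r*((z-e[2])/r[:,2])[:,None])[:,:2]
def proj(d,P):
    M=R.from_quat(d["rotation"]).as_matrix().T;K=np.array([[d["fx"],0,d["cx"]],[0,d["fy"],d["cy"]],[0,0,1]])
    return cv2.projectPoints(np.asarray(P,float).reshape(-1,1,3),cv2.Rodrigues(M)[0],-M@np.array(d["eye"]),K,np.array(d["dist_coeffs"]))[0][:,0]
def rect(d,c,h,z,s): # patch about c, half h mm, s px/mm; image up=+x, left=+y
    n=int(2*h*s);i=np.arange(n)/s-h
    X,Y=np.meshgrid(c[0]-i,c[1]-i,indexing='ij')
    m=proj(d,np.c_[X.ravel(),Y.ravel(),np.full(n*n,z)]).astype(np.float32).reshape(n,n,2)
    return cv2.remap(d["image"],m[...,0],m[...,1],cv2.INTER_CUBIC)[...,::-1]
E
python3 - <<'E'
from h import *; from bench import *
t=get_image("top");s=get_image("side")
o=np.array
pt=o([(232,245),(268,405),(435,370),(393,203)])/4.2857+[280,115]
ps=o([(440,70),(258,104),(345,212),(545,162)])/4.706+[240,175]
ft=o([(182,232),(240,458),(465,405)])/4.2857+[280,115]
print(plane(t,ft,6).round(1).tolist())
A=plane(t,pt,81.5);B=plane(s,ps,81.5)
print(A.round(1).tolist(),B.round(1).tolist())
ref=o([(42,42),(-42,42),(-42,-42),(42,-42.)])
for P in (A,B,(A+B)/2):
    c=P.mean(0);q=P-c; a=np.arctan2((ref[:,0]*q[:,1]-ref[:,1]*q[:,0]).sum(),(ref*q).sum());print(c.round(1),a.round(3),np.linalg.norm(q,axis=1).round(1))
P=(A+B)/2;c=P.mean(0);q=P-c;a=np.arctan2((ref[:,0]*q[:,1]-ref[:,1]*q[:,0]).sum(),(ref*q).sum())
N=c+ref@o([[np.cos(a),np.sin(a)],[-np.sin(a),np.cos(a)]]);print(N.round(1).tolist())
im=np.vstack([np.hstack([cv2.resize(rect(d,n,25,81.5,4),(200,200)) for n in N]) for d in(t,s)])
for r in range(2):
  for k in range(4): cv2.circle(im,(k*200+100,r*200+100),2,(0,0,255),-1)
cv2.imwrite("pics/nuts.png",cv2.convertScaleAbs(im,alpha=1.5))
E
```

```text
[[610.3, -136.0], [487.4, -168.6], [517.1, -290.6]]
[[591.9, -161.7], [512.0, -180.1], [530.1, -263.3], [614.1, -242.5]] [[593.5, -164.5], [515.5, -178.1], [533.5, -263.9], [615.1, -244.1]]
[ 562.  -211.9] 0.238 [58.4 59.3 60.5 60.4]
[ 564.4 -212.7] 0.221 [56.3 59.9 59.9 59.6]
[ 563.2 -212.3] 0.23 [57.3 59.5 60.2 60. ]
[[594.6, -161.8], [512.8, -180.9], [531.9, -262.7], [613.7, -243.6]]
```

View pics/nuts.png

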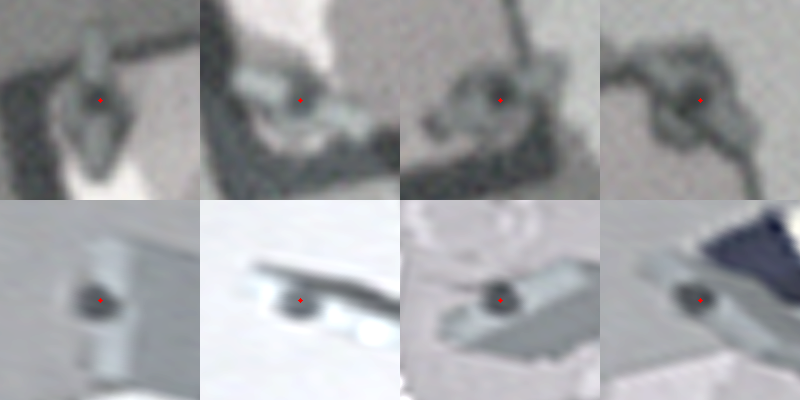

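Could be taken for the lid: the purple plate, top (300,264), side (230,214), and the grey metal plate with four nuts on the dark foot, top (357,187). By the description it is the grey one, and the crop shows the four bars and studs. The flask centre is about (563,-212) with yaw 0.23. Bar angles are roughly: nut 1 1°, nut 2 70°, nut 3 -66°, nut 4 55°. Going to nut 1 first.

Request:
play_rows(series=[[22.7, 22.4, 0, 0, 0, 1], [22.7, 22.4, 0, 0, 0, 1], [22.7, 22.4, 0, 0, 0, 1], [22.7, 22.4, 0, 0, 0, 1], [22.7, 22.4, 0, 0, 0, 1], [22.7, 22.4, 0, 0, 0, 1], [22.7, 22.4, 0, 0, 0, 1], [22.7, 22.4, 0, 0, 0, 1], [22.7, 22.4, 0, 0, 0, 1], [22.7, 22.4, 0, 0, 0, 1], [22.7, 22.4, 0, 0, 0, 1], [22.7, 22.4, 0, 0, 0, 1], [22.7, 22.4, 0, 0, 0, 1], [22.7, 22.4, 0, 0, 0, 1], [22.7, 22.4, 0, 0, 0, 1], [22.7, 22.4, 0, 0, 0, 1], [22.7, 22.4, 0, 0, 0, 1], [22.7, 22.4, 0, 0, 0, 1], [22.7, 22.4, 0, 0, 0, 1], [22.7, 22.4, 0, 0, 0, 1]], gripper=0.53)

```text
clock: 1.87
position: [595.3, -159.6, 256.1]
ee_rot: [0.918, -0.396, -0.0, 0.0]
contact_force: [-0.3, -0.4, 0.7]
gripper_width: 44.9
grasp_force: 0.0
```

Request:
play_rows(series=[[0, 0, -16, 0, 0, 1], [0, 0, -16, 0, 0, 1], [0, 0, -16, 0, 0, 1], [0, 0, -16, 0, 0, 1], [0, 0, -16, 0, 0, 1], [0, 0, -16, 0, 0, 1], [0, 0, -16, 0, 0, 1], [0, 0, -10, 0, 0, 1], [0, 0, 0, 0, 0, 0], [0, 0, 0, 0, 0, 0], [0, 0, 0, 0, 0, 0]])

```text
clock: 2.78
position: [595.1, -161.0, 135.1]
ee_rot: [1.0, 0.008, 0.001, 0.0]
contact_force: [0.0, 0.7, -0.0]
gripper_width: 45.3
grasp_force: 0.0
```

```bash
cat >> h.py <<'E'
def st():
    from bench import read_state
    s=read_state();y=R.from_quat(s["ee_rot"]).as_matrix()[:,1]
    print(round(s["clock"],2),"pos",np.round(s["position"],1),"yawy",round(np.degrees(np.arctan2(y[1],y[0])),1),"j6",round(s["joints"][5],3),"F",np.round(s["contact_force"],1),"T",np.round(s["wrist_torque"],3),"w",round(s["gripper_width"],1),"g",round(s["grasp_force"],1))
E
python3 -c "from h import *;st()"
```

```text
2.78 pos [ 595.1 -161.   135.1] yawy -89.1 j6 1.588 F [ 0.   0.7 -0. ] T [ 0.033 -0.009 -0.016] w 45.3 g 0.0
```

Request:
play_rows(series=[[0, 0, -15, 0, 0, 0], [0, 0, -15, 0, 0, 0], [0, 0, -10, 0, 0, 0], [0, 0, -5, 0, 0, 0], [0, 0, 0, 0, 0, 0], [0, 0, 0, 0, 0, 0]])

```text
clock: 3.28
position: [595.0, -161.1, 89.8]
ee_rot: [1.0, 0.009, 0.0, 0.0]
contact_force: [-0.4, 0.7, 0.5]
gripper_width: 45.4
grasp_force: 0.0
```

Request:
play_rows(series=[[0, 0, 0, 0, 0, 0], [0, 0, 0, 0, 0, 0], [0, 0, 0, 0, 0, 0], [0, 0, 0, 0, 0, 0], [0, 0, 0, 0, 0, 0], [0, 0, 0, 0, 0, 0]], gripper=0)

```text
clock: 3.78
position: [595.1, -162.1, 90.4]
ee_rot: [1.0, 0.009, 0.001, 0.001]
contact_force: [0.2, -6.4, 2.8]
gripper_width: 7.7
grasp_force: 60.6
```

```bash
python3 -c "from h import *;st()"
```

```text
3.78 pos [ 595.1 -162.1   90.4] yawy -89.0 j6 1.59 F [ 0.2 -6.4  2.8] T [-1.569  0.093  0.04 ] w 7.7 g 60.6
```

Request:
play_rows(series=[[0, -1.2, 0, 0, 0, 0], [0, 0, 0, 0, 0, 0], [0, 0, 0, 0, 0, 0]])

```text
clock: 4.03
position: [595.1, -162.3, 90.4]
ee_rot: [1.0, 0.009, 0.001, 0.0]
contact_force: [-0.5, -1.5, 6.0]
gripper_width: 7.1
grasp_force: 60.9
```

```bash
python3 -c "from h import *;st()"
```

```text
4.03 pos [ 595.1 -162.3   90.4] yawy -89.0 j6 1.592 F [-0.5 -1.5  6. ] T [-0.516  0.358  0.032] w 7.1 g 60.9
```

Run:
```python
from h import *; from bench import *
s=get_image("side");p=proj(s,[[595,-162,82]])[0];print(p)
x,y=map(int,p);c=s["image"][y-50:y+40,x-60:x+60,::-1]
cv2.imwrite("pics/g1.png",cv2.convertScaleAbs(cv2.resize(c,(800,600),interpolation=cv2.INTER_CUBIC),alpha=1.3))
```

```text
[333.93193734 188.97124835]
```

View pics/g1.png

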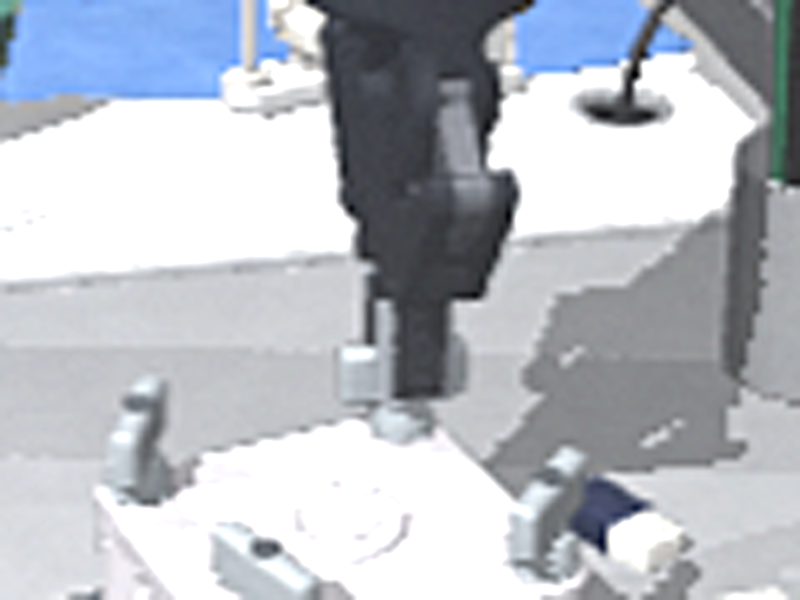

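Request:
play_rows(series=[[0, 0, -0.07, 0, 0, -1], [0, 0, -0.07, 0, 0, -1], [0, 0, -0.07, 0, 0, -1], [0, 0, -0.07, 0, 0, -1], [0, 0, -0.07, 0, 0, -1], [0, 0, -0.07, 0, 0, -1], [0, 0, -0.07, 0, 0, -1], [0, 0, -0.07, 0, 0, -1], [0, 0, 0, 0, 0, 0], [0, 0, 0, 0, 0, 0]])

```text
clock: 4.92
position: [595.0, -162.9, 89.8]
ee_rot: [0.917, -0.399, 0.001, 0.0]
contact_force: [-0.1, -4.5, 5.5]
gripper_width: 7.2
grasp_force: 61.0
```

```bash
python3 -c "from h import *;st()"
```

```text
4.92 pos [ 595.  -162.9   89.8] yawy -137.0 j6 0.754 F [-0.1 -4.5  5.5] T [-1.227  0.234 -0.004] w 7.2 g 61.0
```

Request:
play_rows(series=[[0, 0, -0.07, 0, 0, -1], [0, 0, -0.07, 0, 0, -1], [0, 0, -0.07, 0, 0, -1], [0, 0, -0.07, 0, 0, -1], [0, 0, -0.07, 0, 0, -1], [0, 0, -0.07, 0, 0, -1], [0, 0, -0.07, 0, 0, -1], [0, 0, -0.07, 0, 0, -1], [0, 0, -0.07, 0, 0, -1], [0, 0, -0.07, 0, 0, -1], [0, 0, -0.07, 0, 0, -1], [0, 0, 0, 0, 0, 0], [0, 0, 0, 0, 0, 0]])

```text
clock: 6.0
position: [594.1, -163.3, 89.1]
ee_rot: [-0.552, 0.834, -0.0, -0.001]
contact_force: [-3.9, -5.9, 6.8]
gripper_width: 7.2
grasp_force: 61.1
```

```bash
python3 -c "from h import *;st()"
```

```text
6.0 pos [ 594.1 -163.3   89.1] yawy 157.0 j6 -0.398 F [-3.9 -5.9  6.8] T [-1.578  0.74  -0.086] w 7.2 g 61.1
```

Request:
play_rows(series=[[0, 0, -0.04, 0, 0, -0.5], [0, 0, -0.04, 0, 0, -0.5], [0, 0, 0, 0, 0, 0], [0, 0, 0, 0, 0, 0]])

```text
clock: 6.33
position: [594.0, -163.3, 89.0]
ee_rot: [-0.508, 0.862, -0.0, -0.001]
contact_force: [-2.4, -5.6, 8.4]
gripper_width: 7.6
grasp_force: 61.2
```

```bash
python3 -c "from h import *;st()"
```

```text
6.33 pos [ 594.  -163.3   89. ] yawy 151.0 j6 -0.503 F [-2.4 -5.6  8.4] T [-1.547  0.852 -0.026] w 7.6 g 61.2
```

Request:
play_rows(series=[[-0.5, -1.0, 0, 0, 0, 0], [0, 0, 0, 0, 0, 0], [0, 0, 0, 0, 0, 0]])

```text
clock: 6.58
position: [594.0, -163.4, 89.0]
ee_rot: [-0.508, 0.862, -0.0, -0.0]
contact_force: [-3.0, -1.5, 6.2]
gripper_width: 7.4
grasp_force: 61.1
```

```bash
cat >> h.py <<'E'
_st=st
def st():
    from bench import read_state
    _st(); print("eff",np.round(read_state()["joint_efforts"],3))
E
python3 -c "from h import *;st()"
```

```text
6.58 pos [ 594.  -163.4   89. ] yawy 151.0 j6 -0.501 F [-3.  -1.5  6.2] T [-0.597  0.613 -0.012] w 7.4 g 61.1
eff [ 1.5040e+00 -3.8409e+01  1.4087e+01  2.3140e+00  6.4200e-01  3.0000e-02]
```

Request:
play_rows(series=[[0, 0, -0.07, 0, 0, -1], [0, 0, 0, 0, 0, 0], [0, 0, 0, 0, 0, 0]])

```text
clock: 6.83
position: [593.9, -163.4, 89.0]
ee_rot: [-0.462, 0.887, -0.0, -0.0]
contact_force: [-2.3, -1.6, 7.3]
gripper_width: 7.3
grasp_force: 61.2
```

```bash
python3 -c "from h import *;st()"
```

```text
6.83 pos [ 593.9 -163.4   89. ] yawy 145.0 j6 -0.606 F [-2.3 -1.6  7.3] T [-0.613  0.71  -0.004] w 7.3 g 61.2
eff [ 1.5250e+00 -3.8291e+01  1.4133e+01  2.3300e+00  6.9800e-01 -1.3000e-02]
```

Request:
play_rows(series=[[0, 0, -0.07, 0, 0, -1], [0, 0, 0, 0, 0, 0], [0, 0, 0, 0, 0, 0]])

```text
clock: 7.08
position: [593.8, -163.4, 88.9]
ee_rot: [-0.415, 0.91, -0.0, -0.0]
contact_force: [-2.7, -2.6, 7.3]
gripper_width: 7.2
grasp_force: 61.2
```

```bash
python3 -c "from h import *;st()"
```

```text
7.08 pos [ 593.8 -163.4   88.9] yawy 139.0 j6 -0.71 F [-2.7 -2.6  7.3] T [-0.511  0.797 -0.008] w 7.2 g 61.2
eff [ 1.4500e+00 -3.8204e+01  1.4175e+01  2.3600e+00  7.5000e-01 -1.3000e-02]
```

Request:
play_rows(series=[[0, 0, -0.07, 0, 0, -1], [0, 0, 0, 0, 0, 0], [0, 0, 0, 0, 0, 0]])

```text
clock: 7.33
position: [593.7, -163.3, 88.8]
ee_rot: [-0.366, 0.93, -0.0, -0.0]
contact_force: [-3.2, -0.5, 7.5]
gripper_width: 7.4
grasp_force: 61.2
```

```bash
python3 -c "from h import *;st()"
```

```text
7.33 pos [ 593.7 -163.3   88.8] yawy 133.0 j6 -0.815 F [-3.2 -0.5  7.5] T [-0.48   0.768 -0.017] w 7.4 g 61.2
eff [ 1.3540e+00 -3.8121e+01  1.4214e+01  2.3960e+00  8.0200e-01 -1.2000e-02]
```

Request:
play_rows(series=[[0, 0, -0.07, 0, 0, -1], [0, 0, 0, 0, 0, 0], [0, 0, 0, 0, 0, 0]])

```text
clock: 7.58
position: [593.7, -163.3, 88.7]
ee_rot: [-0.318, 0.948, -0.0, -0.0]
contact_force: [-3.5, -0.7, 7.8]
gripper_width: 7.5
grasp_force: 61.3
```

```bash
python3 -c "from h import *;st()"
```

```text
7.58 pos [ 593.7 -163.3   88.7] yawy 127.0 j6 -0.919 F [-3.5 -0.7  7.8] T [-0.432  0.899  0.049] w 7.5 g 61.3
eff [  1.176 -38.038  14.251   2.345   0.86   -0.117]
```

Nut 1 is firm: the joint 6 torque rose by 0.1 Nm after 144°, so it's snug. The side crop showed the fingers squarely on the bar. Releasing and going to nut 3.

Request:
play_rows(series=[[0, 0, 0, 0, 0, 0], [0, 0, 0, 0, 0, 0], [0, 0, 0, 0, 0, 0], [0, 0, 0, 0, 0, 0], [0, 0, 15, 0, 0, 0], [0, 0, 20, 0, 0, 0], [0, 0, 10, 0, 0, 0]], gripper=0.53)

```text
clock: 8.17
position: [595.0, -163.2, 134.2]
ee_rot: [-0.318, 0.948, -0.001, 0.001]
contact_force: [1.2, -0.1, 0.5]
gripper_width: 45.1
grasp_force: 0.0
```

Request:
play_rows(series=[[-6.35, -10.1, 0, 0, 0, 1], [-6.35, -10.1, 0, 0, 0, 1], [-6.35, -10.1, 0, 0, 0, 1], [-6.35, -10.1, 0, 0, 0, 1], [-6.35, -10.1, 0, 0, 0, 1], [-6.35, -10.1, 0, 0, 0, 1], [-6.35, -10.1, 0, 0, 0, 1], [-6.35, -10.1, 0, 0, 0, 1], [-6.35, -10.1, 0, 0, 0, 1], [-6.35, -10.1, 0, 0, 0, 1], [0, 0, 0, 0, 0, 1], [0, 0, 0, 0, 0, 1], [0, 0, 0, 0, 0, 0.8], [0, 0, 0, 0, 0, 0], [0, 0, 0, 0, 0, 0]])

```text
clock: 9.42
position: [530.5, -264.1, 132.4]
ee_rot: [0.837, -0.547, -0.0, -0.0]
contact_force: [-0.6, -0.2, 0.4]
gripper_width: 45.0
grasp_force: 0.0
```

```bash
python3 -c "from h import *;st()"
python3 - <<'E'
from h import *; from bench import *
s=get_image("side");t=get_image("top")
im=np.hstack([rect(s,n,25,z,8) for n,z in(((531.5,-263.5),81.5),((593.8,-163),80))])
cv2.imwrite("pics/g2.png",cv2.convertScaleAbs(im,alpha=1.3))
E
```

```text
9.42 pos [ 530.5 -264.1  132.4] yawy -156.3 j6 0.602 F [-0.6 -0.2  0.4] T [-0.004  0.03   0.058] w 45.0 g 0.0
eff [ -0.056 -39.092  15.759   3.501   0.      0.066]
```

View pics/g2.png

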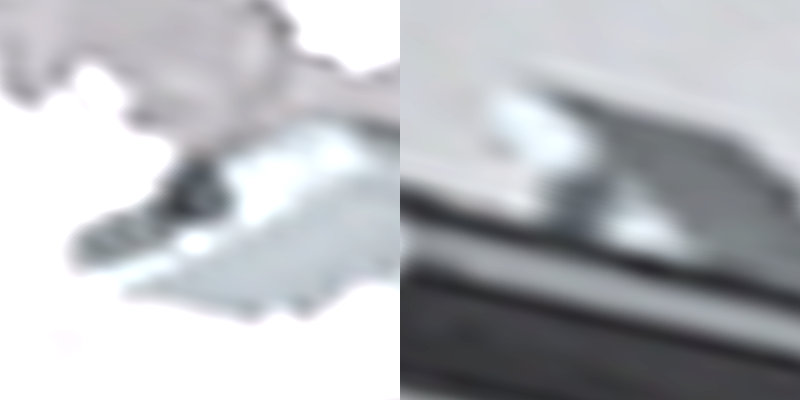

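Left: nut 3's bar runs from (100,255) to (350,140), which is about -65° and matches the gripper. Right: nut 1 has turned as intended. Gripping nut 3.

Request:
play_rows(series=[[0, 0, -15, 0, 0, 0], [0, 0, -15, 0, 0, 0], [0, 0, -8, 0, 0, 0], [0, 0, -4, 0, 0, 0], [0, 0, 0, 0, 0, 0], [0, 0, 0, 0, 0, 0]])

```text
clock: 10.02
position: [530.9, -264.3, 90.9]
ee_rot: [0.838, -0.546, 0.0, 0.0]
contact_force: [0.9, 0.2, 0.1]
gripper_width: 45.2
grasp_force: 0.0
```

Request:
play_rows(series=[[0, 0, 0, 0, 0, 0], [0, 0, 0, 0, 0, 0], [0, 0, 0, 0, 0, 0], [0, 0, 0, 0, 0, 0], [0, 0, 0, 0, 0, 0], [0, 0, 0, 0, 0, 0]], gripper=0)

```text
clock: 10.52
position: [532.2, -264.0, 91.6]
ee_rot: [0.838, -0.546, 0.002, -0.001]
contact_force: [2.4, 3.1, 2.2]
gripper_width: 7.2
grasp_force: 60.6
```

```bash
python3 -c "from h import *;st()"
```

```text
10.52 pos [ 532.2 -264.    91.6] yawy -156.2 j6 0.604 F [2.4 3.1 2.2] T [ 0.961 -1.009  0.012] w 7.2 g 60.6
eff [-2.6700e+00 -3.8666e+01  1.2104e+01  3.3890e+00 -8.3400e-01 -2.1000e-02]
```

Request:
play_rows(series=[[1.5, 0.6, 0, 0, 0, 0], [0, 0, 0, 0, 0, 0], [0, 0, -0.07, 0, 0, -1], [0, 0, -0.07, 0, 0, -1], [0, 0, -0.07, 0, 0, -1], [0, 0, -0.07, 0, 0, -1], [0, 0, -0.07, 0, 0, -1], [0, 0, -0.07, 0, 0, -1], [0, 0, -0.07, 0, 0, -1], [0, 0, -0.07, 0, 0, -1], [0, 0, -0.07, 0, 0, -1], [0, 0, -0.07, 0, 0, -1], [0, 0, 0, 0, 0, 0], [0, 0, 0, 0, 0, 0]])

```text
clock: 11.68
position: [532.8, -263.9, 90.9]
ee_rot: [-0.453, 0.891, -0.001, 0.001]
contact_force: [2.0, 2.2, 5.3]
gripper_width: 7.5
grasp_force: 61.0
```

```bash
python3 -c "from h import *;st()"
```

```text
11.68 pos [ 532.8 -263.9   90.9] yawy 143.9 j6 -0.443 F [2.  2.2 5.3] T [ 0.556 -0.527 -0.062] w 7.5 g 61.0
eff [-1.4270e+00 -3.7236e+01  1.1980e+01  2.9050e+00 -4.4100e-01 -2.2000e-02]
```

Request:
play_rows(series=[[0.3, 0.4, 0, 0, 0, 0], [0, 0, -0.07, 0, 0, -1], [0, 0, -0.07, 0, 0, -1], [0, 0, -0.07, 0, 0, -1], [0, 0, -0.07, 0, 0, -1], [0, 0, -0.07, 0, 0, -1], [0, 0, -0.07, 0, 0, -1], [0, 0, -0.07, 0, 0, -1], [0, 0, -0.07, 0, 0, -1], [0, 0, -0.07, 0, 0, -1], [0, 0, -0.07, 0, 0, -1], [0, 0, 0, 0, 0, 0], [0, 0, 0, 0, 0, 0]])

```text
clock: 12.77
position: [533.2, -264.1, 90.2]
ee_rot: [0.052, 0.999, -0.001, 0.001]
contact_force: [2.3, -2.7, 5.9]
gripper_width: 7.3
grasp_force: 61.0
```

```bash
python3 -c "from h import *;st()"
```

```text
12.77 pos [ 533.2 -264.1   90.2] yawy 84.0 j6 -1.489 F [ 2.3 -2.7  5.9] T [-0.462 -0.563 -0.02 ] w 7.3 g 61.0
eff [ 5.1600e-01 -3.7263e+01  1.1607e+01  2.1160e+00 -6.6300e-01 -2.9000e-02]
```

Request:
play_rows(series=[[0, 0, -0.07, 0, 0, -1], [0, 0, 0, 0, 0, 0], [0, 0, 0, 0, 0, 0]])

```text
clock: 13.02
position: [533.2, -264.2, 90.1]
ee_rot: [0.104, 0.995, -0.001, 0.001]
contact_force: [1.9, -1.6, 5.5]
gripper_width: 7.4
grasp_force: 61.0
```

```bash
python3 -c "from h import *;st()"
```

```text
13.02 pos [ 533.2 -264.2   90.1] yawy 78.0 j6 -1.593 F [ 1.9 -1.6  5.5] T [-0.584 -0.575 -0.025] w 7.4 g 61.0
eff [ 6.2800e-01 -3.7285e+01  1.1598e+01  2.0800e+00 -6.7600e-01 -1.4000e-02]
```

Request:
play_rows(series=[[0, 0, -0.07, 0, 0, -1], [0, 0, 0, 0, 0, 0], [0, 0, 0, 0, 0, 0]])

```text
clock: 13.27
position: [533.2, -264.2, 90.1]
ee_rot: [0.156, 0.988, -0.001, 0.001]
contact_force: [2.6, -2.4, 5.2]
gripper_width: 7.2
grasp_force: 61.0
```

```bash
python3 -c "from h import *;st()"
```

```text
13.27 pos [ 533.2 -264.2   90.1] yawy 72.0 j6 -1.698 F [ 2.6 -2.4  5.2] T [-0.654 -0.623 -0.047] w 7.2 g 61.0
eff [ 7.4100e-01 -3.7427e+01  1.1629e+01  2.0500e+00 -7.0700e-01 -2.1000e-02]
```

Request:
play_rows(series=[[0, 0, -0.07, 0, 0, -1], [0, 0, 0, 0, 0, 0], [0, 0, 0, 0, 0, 0]])

```text
clock: 13.52
position: [533.2, -264.3, 90.0]
ee_rot: [0.207, 0.978, -0.001, 0.001]
contact_force: [1.4, -3.2, 5.5]
gripper_width: 7.7
grasp_force: 61.1
```

```bash
python3 -c "from h import *;st()"
```

```text
13.52 pos [ 533.2 -264.3   90. ] yawy 66.1 j6 -1.801 F [ 1.4 -3.2  5.5] T [-0.788 -0.506  0.089] w 7.7 g 61.1
eff [  0.969 -37.139  11.438   1.762  -0.719  -0.145]
```

Nut 3 is firm (+0.125 Nm at 138°). Releasing and going to nut 2, at about (512.4,-183.5), with the wrist wound up to a half-turn-equivalent grasp.

Request:
play_rows(series=[[0, 0, 0, 0, 0, 0], [0, 0, 0, 0, 0, 0], [0, 0, 0, 0, 0, 0], [0, 0, 0, 0, 0, 0], [0, 0, 15, 0, 0, 0], [0, 0, 20, 0, 0, 0], [0, 0, 10, 0, 0, 1], [0, 0, 0, 0, 0, 1], [0, 0, 0, 0, 0, 1], [0, 0, 0, 0, 0, 1], [0, 0, 0, 0, 0, 1], [0, 0, 0, 0, 0, 1], [0, 0, 0, 0, 0, 1], [0, 0, 0, 0, 0, 1], [0, 0, 0, 0, 0, 1], [0, 0, 0, 0, 0, 1]], gripper=0.53)

```text
clock: 14.85
position: [531.7, -262.9, 133.3]
ee_rot: [-0.31, 0.951, 0.001, -0.001]
contact_force: [0.1, 0.6, 0.5]
gripper_width: 45.1
grasp_force: 0.0
```

Request:
play_rows(series=[[-1, 4, 0, 0, 0, 1], [-1, 4, 0, 0, 0, 1], [-1, 4, 0, 0, 0, 1], [-1, 4, 0, 0, 0, 1], [-1, 4, 0, 0, 0, 1], [-1, 4, 0, 0, 0, 1], [-1, 4, 0, 0, 0, 1], [-1, 4, 0, 0, 0, 1], [-1, 4, 0, 0, 0, 1], [-1, 4, 0, 0, 0, 1], [-1, 4, 0, 0, 0, 1], [-1, 4, 0, 0, 0, 1], [-1, 4, 0, 0, 0, 1], [-1, 4, 0, 0, 0, 1], [-1, 4, 0, 0, 0, 1], [-1, 4, 0, 0, 0, 1], [-1, 4, 0, 0, 0, 1], [-1, 4, 0, 0, 0, 1], [-1, 4, 0, 0, 0, 1], [-1, 4, 0, 0, 0, 1]])

```text
clock: 16.52
position: [511.6, -182.8, 133.4]
ee_rot: [0.978, -0.207, -0.001, 0.0]
contact_force: [0.4, 1.0, -0.5]
gripper_width: 45.3
grasp_force: 0.0
```

Request:
play_rows(series=[[0, 0, 0, 0, 0, 1], [0, 0, 0, 0, 0, 1], [0, 0, 0, 0, 0, 1], [0, 0, 0, 0, 0, 1], [0, 0, 0, 0, 0, 1], [0, 0, 0, 0, 0, 1], [0, 0, 0, 0, 0, 1], [0, 0, 0, 0, 0, 1], [0, 0, 0, 0, 0, 1], [0, 0, 0, 0, 0, 1], [0, 0, 0, 0, 0, 1], [0, 0, 0, 0, 0, 1], [0, 0, 0, 0, 0, 1], [0, 0, 0, 0, 0, 1], [0, 0, 0, 0, 0, 1], [0, 0, 0, 0, 0, 0.6], [0, 0, 0, 0, 0, 0], [0, 0, 0, 0, 0, 0]])

```text
clock: 18.02
position: [511.9, -183.0, 133.6]
ee_rot: [0.823, 0.569, -0.0, -0.0]
contact_force: [-0.2, 0.4, 0.6]
gripper_width: 45.2
grasp_force: 0.0
```

Run:
```python
from h import *; from bench import *
st()
s=get_image("side");t=get_image("top")
im=np.hstack([rect(s,n,25,81.5,8) for n in((512.4,-183.5),(614.4,-244.3))])
cv2.imwrite("pics/g3.png",cv2.convertScaleAbs(im,alpha=.9))
```

```text
18.02 pos [ 511.9 -183.   133.6] yawy -20.7 j6 2.826 F [-0.2  0.4  0.6] T [-0.011  0.021  0.045] w 45.2 g 0.0
eff [ 0.0000e+00 -3.4828e+01  1.5137e+01  3.3620e+00 -5.0000e-03  5.4000e-02]
```

View pics/g3.png

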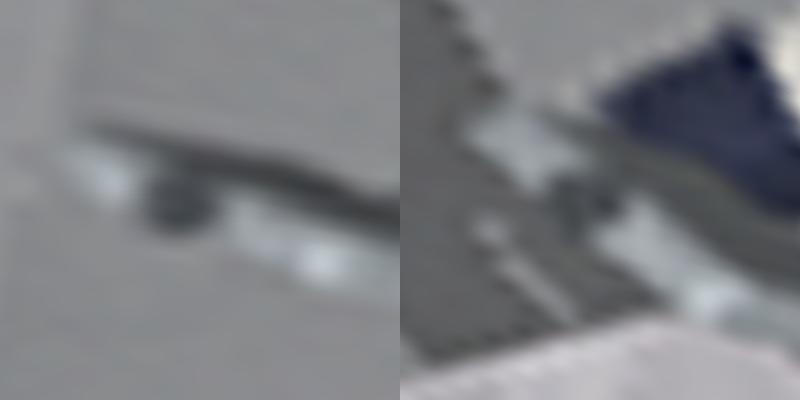

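Nut 2's bar runs from (80,165) to (330,265), about 68°. Nut 4's runs from (490,130) to (720,300), about 54°. Gripping nut 2.

Request:
play_rows(series=[[0.3, -0.3, -15, 0, 0, 0], [0, 0, -15, 0, 0, 0], [0, 0, -9, 0, 0, 0], [0, 0, -4, 0, 0, 0], [0, 0, 0, 0, 0, 0], [0, 0, 0, 0, 0, 0]])

```text
clock: 18.62
position: [512.9, -183.5, 91.2]
ee_rot: [0.822, 0.569, 0.0, 0.0]
contact_force: [-0.1, 0.1, -0.0]
gripper_width: 45.4
grasp_force: 0.0
```

Request:
play_rows(series=[[0, 0, 0, 0, 0, 0], [0, 0, 0, 0, 0, 0], [0, 0, 0, 0, 0, 0], [0, 0, 0, 0, 0, 0], [0, 0, 0, 0, 0, 0], [0, 0, 0, 0, 0, 0]], gripper=0)

```text
clock: 19.12
position: [512.5, -183.4, 91.8]
ee_rot: [0.822, 0.569, 0.0, 0.0]
contact_force: [-2.8, 1.4, 5.8]
gripper_width: 7.4
grasp_force: 59.5
```

```bash
python3 -c "from h import *;st()"
```

```text
19.12 pos [ 512.5 -183.4   91.8] yawy -20.6 j6 2.828 F [-2.8  1.4  5.8] T [ 0.507  0.666 -0.017] w 7.4 g 59.5
eff [-3.5400e-01 -3.3468e+01  1.3553e+01  3.0350e+00  7.0700e-01  3.0000e-02]
```

Request:
play_rows(series=[[-0.5, 0.2, 0, 0, 0, 0], [0, 0, 0, 0, 0, 0], [0, 0, -0.07, 0, 0, -1], [0, 0, -0.07, 0, 0, -1], [0, 0, -0.07, 0, 0, -1], [0, 0, -0.07, 0, 0, -1], [0, 0, -0.07, 0, 0, -1], [0, 0, -0.07, 0, 0, -1], [0, 0, -0.07, 0, 0, -1], [0, 0, -0.07, 0, 0, -1], [0, 0, -0.07, 0, 0, -1], [0, 0, -0.07, 0, 0, -1], [0, 0, 0, 0, 0, 0], [0, 0, 0, 0, 0, 0]])

```text
clock: 20.28
position: [512.2, -183.0, 91.1]
ee_rot: [0.997, 0.082, 0.0, -0.0]
contact_force: [-4.3, 2.1, 7.6]
gripper_width: 7.1
grasp_force: 59.8
```

```bash
python3 -c "from h import *;st()"
```

```text
20.28 pos [ 512.2 -183.    91.1] yawy -80.6 j6 1.78 F [-4.3  2.1  7.6] T [ 0.745  0.77  -0.007] w 7.1 g 59.8
eff [-7.970e-01 -3.266e+01  1.325e+01  3.072e+00  8.000e-01 -1.400e-02]
```

Request:
play_rows(series=[[-0.6, 0.4, 0, 0, 0, 0], [0, 0, -0.07, 0, 0, -1], [0, 0, -0.07, 0, 0, -1], [0, 0, -0.07, 0, 0, -1], [0, 0, -0.07, 0, 0, -1], [0, 0, -0.07, 0, 0, -1], [0, 0, -0.07, 0, 0, -1], [0, 0, -0.07, 0, 0, -1], [0, 0, -0.07, 0, 0, -1], [0, 0, -0.07, 0, 0, -1], [0, 0, -0.07, 0, 0, -1], [0, 0, 0, 0, 0, 0], [0, 0, 0, 0, 0, 0]])

```text
clock: 21.37
position: [512.2, -182.5, 90.5]
ee_rot: [0.904, -0.427, 0.001, -0.0]
contact_force: [-1.0, 2.9, 5.8]
gripper_width: 7.6
grasp_force: 59.7
```

```bash
python3 -c "from h import *;st()"
```

```text
21.37 pos [ 512.2 -182.5   90.5] yawy -140.6 j6 0.732 F [-1.   2.9  5.8] T [ 0.92   0.435 -0.04 ] w 7.6 g 59.7
eff [-1.3190e+00 -3.3020e+01  1.2777e+01  3.1510e+00  4.7500e-01 -1.4000e-02]
```

Request:
play_rows(series=[[0, 0, -0.07, 0, 0, -1], [0, 0, 0, 0, 0, 0], [0, 0, 0, 0, 0, 0]])

```text
clock: 21.62
position: [512.2, -182.5, 90.4]
ee_rot: [0.88, -0.474, 0.001, -0.0]
contact_force: [-0.5, 3.3, 6.3]
gripper_width: 7.2
grasp_force: 59.7
```

```bash
python3 -c "from h import *;st()"
```

```text
21.62 pos [ 512.2 -182.5   90.4] yawy -146.6 j6 0.627 F [-0.5  3.3  6.3] T [ 1.046  0.426 -0.052] w 7.2 g 59.7
eff [-1.4160e+00 -3.3019e+01  1.2744e+01  3.1800e+00  4.6100e-01 -1.1000e-02]
```

Request:
play_rows(series=[[0, 0, -0.07, 0, 0, -1], [0, 0, 0, 0, 0, 0], [0, 0, 0, 0, 0, 0]])

```text
clock: 21.87
position: [512.3, -182.4, 90.3]
ee_rot: [0.855, -0.519, 0.001, -0.001]
contact_force: [-1.2, 3.3, 6.9]
gripper_width: 7.2
grasp_force: 59.7
```

```bash
python3 -c "from h import *;st()"
```

```text
21.87 pos [ 512.3 -182.4   90.3] yawy -152.6 j6 0.523 F [-1.2  3.3  6.9] T [1.053 0.423 0.02 ] w 7.2 g 59.7
eff [ -1.593 -33.052  12.721   3.119   0.446  -0.117]
```

Nut 2 is firm (+0.106 Nm at 132°). Going to nut 4.

Request:
play_rows(series=[[0, 0, 0, 0, 0, 0], [0, 0, 0, 0, 0, 0], [0, 0, 0, 0, 0, 0], [0, 0, 0, 0, 0, 0], [0, 0, 15, 0, 0, 0], [0, 0, 20, 0, 0, 0], [0, 0, 8, 0, 0, 0]], gripper=0.53)

```text
clock: 22.45
position: [512.7, -183.2, 134.3]
ee_rot: [0.855, -0.519, 0.002, -0.0]
contact_force: [1.2, 0.6, 0.7]
gripper_width: 45.3
grasp_force: 0.0
```

Request:
play_rows(series=[[5.7, -3.45, 0, 0, 0, 1], [5.7, -3.45, 0, 0, 0, 1], [5.7, -3.45, 0, 0, 0, 1], [5.7, -3.45, 0, 0, 0, 1], [5.7, -3.45, 0, 0, 0, 1], [5.7, -3.45, 0, 0, 0, 1], [5.7, -3.45, 0, 0, 0, 1], [5.7, -3.45, 0, 0, 0, 1], [5.7, -3.45, 0, 0, 0, 1], [5.7, -3.45, 0, 0, 0, 1], [5.7, -3.45, 0, 0, 0, 1], [5.7, -3.45, 0, 0, 0, 1], [5.7, -3.45, 0, 0, 0, 1], [5.7, -3.45, 0, 0, 0, 1], [5.7, -3.45, 0, 0, 0, 1], [5.7, -3.45, 0, 0, 0, 1], [5.7, -3.45, 0, 0, 0, 1], [5.7, -3.45, 0, 0, 0, 1], [0, 0, 0, 0, 0, 1], [0, 0, 0, 0, 0, 0.4]])

```text
clock: 24.12
position: [614.2, -245.2, 131.6]
ee_rot: [0.891, 0.454, -0.0, -0.0]
contact_force: [-1.2, 0.1, -0.1]
gripper_width: 45.3
grasp_force: 0.0
```

Request:
play_rows(series=[[0, 0, 0, 0, 0, 0], [0, 0, 0, 0, 0, 0]])

```text
clock: 24.28
position: [613.9, -245.0, 131.9]
ee_rot: [0.892, 0.452, -0.0, -0.0]
contact_force: [0.1, 0.1, 0.9]
gripper_width: 45.0
grasp_force: 0.0
```

```bash
python3 -c "from h import *;st()"
```

```text
24.28 pos [ 613.9 -245.   131.9] yawy -36.3 j6 2.644 F [0.1 0.1 0.9] T [ 0.012 -0.06   0.003] w 45.0 g 0.0
eff [-2.1000e-02 -4.4853e+01  1.6749e+01  3.7170e+00  2.0000e-03  3.6000e-02]
```

Request:
play_rows(series=[[0.4, 0, -15, 0, 0, 0], [0, 0, -15, 0, 0, 0], [0, 0, -8, 0, 0, 0], [0, 0, -3.5, 0, 0, 0], [0, 0, 0, 0, 0, 0], [0, 0, 0, 0, 0, 0]])

```text
clock: 24.78
position: [614.9, -245.1, 91.3]
ee_rot: [0.892, 0.452, 0.0, 0.0]
contact_force: [0.0, -0.1, 0.3]
gripper_width: 45.4
grasp_force: 0.0
```

Request:
play_rows(series=[[0, 0, 0, 0, 0, 0], [0, 0, 0, 0, 0, 0], [0, 0, 0, 0, 0, 0], [0, 0, 0, 0, 0, 0], [0, 0, 0, 0, 0, 0], [0, 0, 0, 0, 0, 0]], gripper=0)

```text
clock: 25.28
position: [614.2, -244.7, 91.9]
ee_rot: [0.892, 0.452, -0.0, -0.0]
contact_force: [-3.2, 3.1, 5.5]
gripper_width: 7.3
grasp_force: 59.6
```

```bash
python3 -c "from h import *;st()"
```

```text
25.28 pos [ 614.2 -244.7   91.9] yawy -36.2 j6 2.645 F [-3.2  3.1  5.5] T [ 0.775  0.934 -0.051] w 7.3 g 59.6
eff [-8.3000e-01 -4.2594e+01  1.5796e+01  3.6640e+00  9.9000e-01  3.0000e-02]
```

Request:
play_rows(series=[[-0.7, 0.6, 0, 0, 0, 0], [0, 0, 0, 0, 0, 0], [0, 0, -0.07, 0, 0, -1], [0, 0, -0.07, 0, 0, -1], [0, 0, -0.07, 0, 0, -1], [0, 0, -0.07, 0, 0, -1], [0, 0, -0.07, 0, 0, -1], [0, 0, -0.07, 0, 0, -1], [0, 0, -0.07, 0, 0, -1], [0, 0, -0.07, 0, 0, -1], [0, 0, -0.07, 0, 0, -1], [0, 0, -0.07, 0, 0, -1], [0, 0, 0, 0, 0, 0], [0, 0, 0, 0, 0, 0]])

```text
clock: 26.45
position: [613.9, -244.3, 91.2]
ee_rot: [0.999, -0.054, 0.0, 0.0]
contact_force: [-2.9, 2.9, 6.9]
gripper_width: 7.4
grasp_force: 59.8
```

```bash
python3 -c "from h import *;st()"
```

```text
26.45 pos [ 613.9 -244.3   91.2] yawy -96.2 j6 1.597 F [-2.9  2.9  6.9] T [ 0.61   0.833 -0.001] w 7.4 g 59.8
eff [-6.3400e-01 -4.1908e+01  1.5239e+01  3.3890e+00  8.8700e-01 -1.4000e-02]
```

Request:
play_rows(series=[[-0.5, 0.5, 0, 0, 0, 0], [0, 0, -0.07, 0, 0, -1], [0, 0, -0.07, 0, 0, -1], [0, 0, -0.07, 0, 0, -1], [0, 0, -0.07, 0, 0, -1], [0, 0, -0.07, 0, 0, -1], [0, 0, -0.07, 0, 0, -1], [0, 0, -0.07, 0, 0, -1], [0, 0, -0.07, 0, 0, -1], [0, 0, -0.07, 0, 0, -1], [0, 0, -0.07, 0, 0, -1], [0, 0, 0, 0, 0, 0], [0, 0, 0, 0, 0, 0]])

```text
clock: 27.53
position: [614.1, -243.8, 90.6]
ee_rot: [0.838, -0.546, 0.001, -0.0]
contact_force: [-1.1, 0.9, 5.2]
gripper_width: 7.3
grasp_force: 59.7
```

```bash
python3 -c "from h import *;st()"
```

```text
27.53 pos [ 614.1 -243.8   90.6] yawy -156.2 j6 0.549 F [-1.1  0.9  5.2] T [ 0.6    0.436 -0.061] w 7.3 g 59.7
eff [-8.1600e-01 -4.2341e+01  1.4784e+01  3.3530e+00  5.3000e-01 -1.3000e-02]
```

Request:
play_rows(series=[[0, 0, -0.07, 0, 0, -1], [0, 0, 0, 0, 0, 0], [0, 0, 0, 0, 0, 0]])

```text
clock: 27.78
position: [614.1, -243.8, 90.5]
ee_rot: [0.808, -0.589, 0.001, -0.0]
contact_force: [-0.3, 1.7, 5.6]
gripper_width: 7.3
grasp_force: 59.7
```

```bash
python3 -c "from h import *;st()"
```

```text
27.78 pos [ 614.1 -243.8   90.5] yawy -162.2 j6 0.444 F [-0.3  1.7  5.6] T [ 0.616  0.427 -0.006] w 7.3 g 59.7
eff [-8.7800e-01 -4.2352e+01  1.4755e+01  3.3700e+00  5.1200e-01 -1.1000e-02]
```

Request:
play_rows(series=[[0, 0, -0.07, 0, 0, -1], [0, 0, 0, 0, 0, 0], [0, 0, 0, 0, 0, 0]])

```text
clock: 28.03
position: [614.1, -243.8, 90.4]
ee_rot: [0.776, -0.631, 0.001, -0.0]
contact_force: [-1.9, 2.9, 6.0]
gripper_width: 7.2
grasp_force: 59.7
```

```bash
python3 -c "from h import *;st()"
```

```text
28.03 pos [ 614.1 -243.8   90.4] yawy -168.2 j6 0.34 F [-1.9  2.9  6. ] T [ 0.573  0.396 -0.049] w 7.2 g 59.7
eff [-9.2900e-01 -4.2374e+01  1.4726e+01  3.3840e+00  4.9200e-01 -1.0000e-02]
```

Request:
play_rows(series=[[0, 0, -0.07, 0, 0, -1], [0, 0, 0, 0, 0, 0], [0, 0, 0, 0, 0, 0]])

```text
clock: 28.28
position: [614.2, -243.7, 90.4]
ee_rot: [0.742, -0.67, 0.001, -0.001]
contact_force: [-0.5, 2.8, 5.6]
gripper_width: 7.2
grasp_force: 59.6
```

```bash
python3 -c "from h import *;st()"
```

```text
28.28 pos [ 614.2 -243.7   90.4] yawy -174.2 j6 0.235 F [-0.5  2.8  5.6] T [ 0.658  0.389 -0.077] w 7.2 g 59.6
eff [-9.7400e-01 -4.2398e+01  1.4695e+01  3.3930e+00  4.7000e-01 -1.0000e-02]
```

Request:
play_rows(series=[[0, 0, -0.07, 0, 0, -1], [0, 0, 0, 0, 0, 0], [0, 0, 0, 0, 0, 0]])

```text
clock: 28.53
position: [614.2, -243.7, 90.3]
ee_rot: [-0.706, 0.708, -0.001, 0.001]
contact_force: [-1.1, 2.5, 4.7]
gripper_width: 7.4
grasp_force: 59.6
```

```bash
python3 -c "from h import *;st()"
```

```text
28.53 pos [ 614.2 -243.7   90.3] yawy 179.8 j6 0.13 F [-1.1  2.5  4.7] T [ 0.678  0.314 -0.051] w 7.4 g 59.6
eff [-1.0120e+00 -4.2418e+01  1.4662e+01  3.4010e+00  4.4800e-01 -1.1000e-02]
```

144° and still free running; up to 160° is possible.

Request:
play_rows(series=[[0, 0, -0.07, 0, 0, -1], [0, 0, 0, 0, 0, 0], [0, 0, 0, 0, 0, 0]])

```text
clock: 28.78
position: [614.3, -243.7, 90.3]
ee_rot: [-0.668, 0.744, -0.001, 0.001]
contact_force: [-0.5, 1.6, 5.7]
gripper_width: 7.5
grasp_force: 59.6
```

```bash
python3 -c "from h import *;st()"
```

```text
28.78 pos [ 614.3 -243.7   90.3] yawy 173.8 j6 0.025 F [-0.5  1.6  5.7] T [0.598 0.371 0.003] w 7.5 g 59.6
eff [-1.0480e+00 -4.2435e+01  1.4623e+01  3.4030e+00  4.2600e-01 -1.1000e-02]
```

Request:
play_rows(series=[[0, 0, -0.07, 0, 0, -1], [0, 0, 0, 0, 0, 0], [0, 0, 0, 0, 0, 0]])

```text
clock: 29.03
position: [614.3, -243.7, 90.2]
ee_rot: [-0.628, 0.778, -0.001, 0.001]
contact_force: [-0.7, 2.0, 6.5]
gripper_width: 7.8
grasp_force: 59.7
```

```bash
python3 -c "from h import *;st()"
```

```text
29.03 pos [ 614.3 -243.7   90.2] yawy 167.8 j6 -0.079 F [-0.7  2.   6.5] T [0.636 0.347 0.074] w 7.8 g 59.7
eff [ -1.134 -42.496  14.595   3.33    0.404  -0.107]
```

Nut 4 is firm (+0.096 Nm at 156°). Releasing and lifting clear.

Request:
play_rows(series=[[0, 0, 0, 0, 0, 0], [0, 0, 0, 0, 0, 0], [0, 0, 0, 0, 0, 0], [0, 0, 0, 0, 0, 0], [0, 0, 15, 0, 0, 0], [0, 0, 25, 0, 0, 0], [0, 0, 30, 0, 0, 0], [0, 0, 30, 0, 0, 0], [-30, 0, 30, 0, 0, 0], [-40, 0, 20, 0, 0, 0], [-40, 0, 0, 0, 0, 0], [-40, 0, 0, 0, 0, 0], [-40, 0, 0, 0, 0, 0], [0, 0, 0, 0, 0, 0], [0, 0, 0, 0, 0, 0], [0, 0, 0, 0, 0, 0]], gripper=0.53)

```text
clock: 30.37
position: [427.3, -244.2, 237.8]
ee_rot: [-0.628, 0.778, -0.001, 0.0]
contact_force: [-0.0, 0.0, 0.6]
gripper_width: 45.0
grasp_force: 0.0
```

Run:
```python
from h import *; from bench import *
st()
s=get_image("side")
cv2.imwrite("pics/end.png",cv2.resize(s["image"][175:285,240:410,::-1],(800,518),interpolation=cv2.INTER_CUBIC))
```

```text
30.37 pos [ 427.3 -244.2  237.8] yawy 167.8 j6 -0.025 F [-0.   0.   0.6] T [-0.037 -0.014  0.037] w 45.0 g 0.0
eff [ -0.249 -27.927  17.078   3.844  -0.048   0.   ]
```

View pics/end.png

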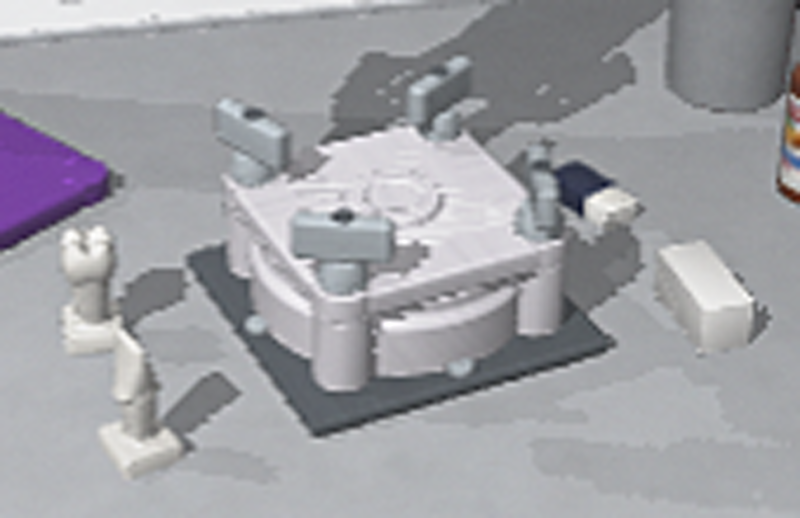

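The lid is down flat. All four bars, at (250,140), (440,95), (340,235) and (540,190), have turned, and the bystanders have not moved. Handing in.

```bash
python3 -c "from bench import job_done;print(job_done())"
```

```text
the job is handed in; nothing more can be done
None
```

I turned all four nuts snug in cross order (1, 3, then 2, 4), stopping each at its torque rise (about 0.1 Nm); the lid looks flat, the bystanders look unmoved, and I handed the job in at about 30 s with no verdict returned.

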